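# Lean the spirit level in its stand

### The arm

A 7-joint arm with a two-finger parallel gripper is mounted at the origin on the work surface. World frame = base frame: x ahead of the robot, y to its left, z up, the work surface at z = 0. Lengths are in m, angles in degrees, forces in N, time in s.
With the tool pointing down it reaches from about 0.425 to 0.875 m from the base axis. Payload 4.7 kg.
Tool frame: the origin (TCP) lies midway between the tips of the shut fingers; the grasp point (between the pads) lies env.grip_point_offset behind it (env.grip_point_offset is the distance from the TCP to the grasp point, in m); z points along the fingers, y is the line along which they close (so a half turn about z gives the same grasp; the last joint's range is limited). The gripper opens to 87 mm and grips with 3 to 60 N. Pads are 19 mm wide; open, the fingers measure 117 mm over their backs; the gripper's body (75 mm by 190 mm) begins 51 mm behind the grasp point.
Start: joints at [-67.546, 18.392, -4.016, 83.108, 1.295, 78.541, -3.26], TCP at [0.24, 0.604, 0.223] pointing down, gripper open.
Joint ranges: [-163.93, 163.93], [-17.29, 119.83], [-79.2, 71.16], [3.27, 140.29], [-89.18, 269.18], [5.43, 117.66], [-154.24, 154.24]. Speed limits (degrees/s): [147.25, 147.25, 180, 180, 180, 180, 180].

### API

Orientations are given as [roll, pitch, yaw] about the fixed x, y, z axes, in that order (R = Rz(yaw) Ry(pitch) Rx(roll)).
In Python, from cell import env gives the robot as it stands.
- The arm moves only by the shell command python3 -m creep 'ROWS' [FORCE]. ROWS is a JSON object of lists of equal length, an entry for each row: "translation": the shift along the tool's x, y, z in units of 0.08 m (1.0 is 0.08 m), a list of three; "turn": the turn, a rotation vector about the tool's x, y, z in units of 180 degrees (1.0 is 180 degrees), a list of three; "grip": the opening, from 0 (shut) to 1 (fully open). In form: {"translation": [[x, y, z], ...], "turn": [[ax, ay, az], ...], "grip": [grip, ...]}. A call has 1 to 5 rows; each row shifts and turns the commanded pose from where the row before left it, along the tool's axes as they then stand; what a row does not reach is not made up. A row lasts 1/8 s, in which the tool goes at most 62.5 mm and 10.7 degrees, less where a joint would pass 70% of its speed; a pose out of reach is approached as far as the arm can. A call with a number of a shift or a turn outside -1 to 1 is refused whole. A call with a gripper value outside its range is refused whole. The fingers move at their own pace and stop on an object; FORCE is the grip in N (left out, the last holds). Time passes only in rows, so rows that do not move let the fingers close. It gives the time, the measured TCP pose, the force, the opening and the grip force at its end, in the units of the state.
- env.get_obs(): the state, without advancing time (a new reading comes with each control period).
- env.read_camera(name): name is "side" or "top" or "wrist"; returns a dict with "frame" (420x560x3 uint8, red, green, blue), "z_map" (420x560 float32, m along the optical axis (not along the pixel's ray), 0 where there is no reading), "K" (3x3 intrinsics, pixels), "rvec" (rotation vector, rad) and "tvec" (3), from world to camera coordinates, as OpenCV has them. Camera axes: x right, y down, z forward; pixel columns grow to the right and rows downward; lengths in m; the calibration is good to about 2 mm. The wrist camera is an equidistant fisheye: a pixel r from the principal point sees the ray r / f radians off the axis. A picture is of the moment at which its call begins.
- env.sign_off(): hands the job in; it is judged then, once.
The state is a dict: "time_s": time; "qpos": joint angles; "joint_velocities": joint speeds; "effort": joint torques, N m; "tool_pos": TCP position; "tool_rot": TCP orientation; "force": force on the tool from outside, world axes, zero at the start; "wrist_torque": the same for the moment, N m; "grip_width": finger opening in m; "grasp_force": force on a finger pad.
Only numpy, scipy, OpenCV 4.12 (cv2) and the standard library are available. Lean on these libraries where they do the work, as an engineer would, in place of code of your own. Each camera call takes 0.05 s, during which the arm holds its last target. There are 200 camera calls.

### The job

Take the red spirit level out of the black slot block and lean it in the dark grey stand: set its foot down on the base, against the yellow stop strip, before you let go, so that it rests with its broad face flat against the top of the white wall, near the middle of the wall. Leave the aluminium profile and the wooden batten standing in the block.

Things in the scene. Friction and masses are not known exactly. Their poses are not given: they have to be found in the camera images.
- level_mid (a point): Centre of the red spirit level: loose bar 40 x 20 x 260 mm along its x, y, z, about 0.25 kg, black ends, yellow-green vials; ends and faces alike. It stands upright, foot 130 mm below this point, in one of three 45 mm deep slots of a fixed black block 55 mm high. Slots 45 x 25 mm, in a row along x, 105 mm apart; floor 10 mm above the bench. Grasp near the top across the 40 mm width (x).
- stand_stop (a point): On the fixed stand: mid-length of the yellow stop strip, where its inner face meets the base (top 10 mm above bench). z up, y from wall to stop, x along the wall. Strip 180 mm long, 22 high, 14 thick, on +y. White wall 180 mm long, face at y = -77 mm, top edge 160 mm above the base. Foot at the stop, broad face flat on the edge, the level leans 20 degrees, top to -y, 85 mm beyond the edge.
- profile_mid (a point): Centre of a bystander: silver aluminium profile with two dark grooves, 40 x 20 x 240 mm along its x, y, z, standing upright in another slot of the block.
- batten_mid (a point): Centre of a bystander: plain pale wooden batten, 40 x 20 x 240 mm along its x, y, z, standing upright in another slot of the block.
Things that resemble listed ones, but are neither listed nor needed, are in the scene too. Of the things that look like the part that bears stand_stop, take the one that is farthest to the robot's left at the start.

How it is judged:
By the outcome, as a careful person would: the job done as asked, in the order asked, and still so for the second after the job is handed in, with the robot touching nothing.
It also fails if it takes over 38 s, if anything falls off the work surface, if the arm or the gripper's body presses on something with over 40 N, if the wrist force passes 120 N, or if a joint passes its speed limit or range.

## Working session

There is one attempt and no reset: what is moved stays moved. The work goes in short steps, Python scripts to look and compute and a shell command to move; the robot and the scene stay as the last step left them, time stands still between calls to the robot, and variables do not carry over. Pictures are saved under pics/ and viewed, at most 10 in all, crops included, and the job is handed in when it is done.

```bash
ls; mkdir -p pics
cat > h.py <<'E'
import numpy as np, cv2
from cell import env
from scipy.spatial.transform import Rotation as R
def cam(n,f=None):
    d=env.read_camera(n)
    if f: cv2.imwrite('pics/'+f,cv2.cvtColor(d['frame'],cv2.COLOR_RGB2BGR))
    np.savez('last_'+n+'.npz',**{k:np.asarray(v) for k,v in d.items()})
    return d
def world(d):
    K=d['K'];M=cv2.Rodrigues(np.asarray(d['rvec'],float).reshape(3,1))[0];t=np.asarray(d['tvec']).reshape(3)
    z=d['z_map'];v,u=np.mgrid[:z.shape[0],:z.shape[1]]
    P=np.stack([(u-K[0,2])/K[0,0]*z,(v-K[1,2])/K[1,1]*z,z],-1)
    return (P-t)@M
E
python3 - <<'E'
from h import *
for n in ('side','top'): d=cam(n,n+'0.png'); print(d['K'].tolist(),d['rvec'],d['tvec'])
o=env.get_obs();print(o['tool_pos'],o['tool_rot'],o['time_s'],env.grip_point_offset,o['force'],o['grip_width'])
E
```

```text
pics
[[473.93404722437214, 0.0, 276.2226501047957], [0.0, 473.93404722437214, 207.28255918922352], [0.0, 0.0, 1.0]] [ 2.23072082  1.17493032 -0.42555344] [-0.20870378 -0.27499377  1.41807989]
[[503.9427492903324, 0.0, 277.3742278965007], [0.0, 503.9427492903324, 217.8942632336229], [0.0, 0.0, 1.0]] [ 2.17444243 -2.16741755  0.11846971] [-0.08847188  0.49219026  1.18748899]
[0.23961116 0.60369579 0.2215851 ] [-1.79903461e+02  3.39494471e-03  1.58357604e+02] 0.1 0.0187 [-1.02279211  0.77986402 -0.29243836] 0.08700798871671613
```

View pics/side0.png

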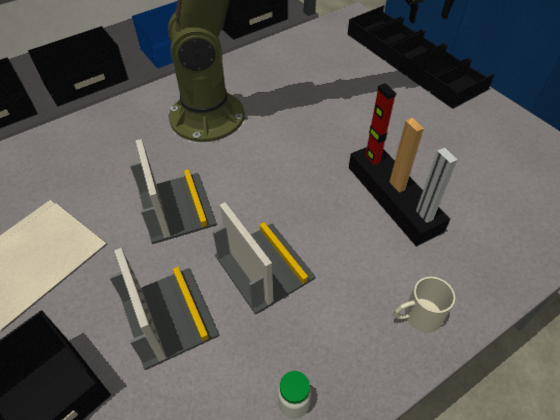

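View pics/top0.png

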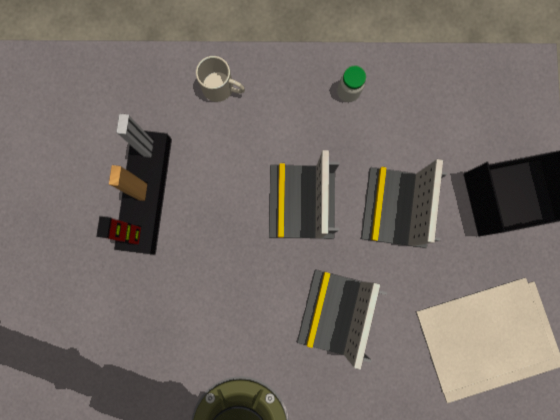

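Level candidates in the side view are the red bar with vials (380,125), the batten (407,155) and the profile (437,185); the red bar matches. Stands in the top view are at (303,200), (402,205) and (340,315). World y runs left in that view, so the one at (303,200) is farthest left. Next I'll measure them and check in a close crop.

Run:
```python
from h import *
T=np.load('last_top.npz');S=np.load('last_side.npz')
for nm,d in (('top',T),('side',S)):
    W=world(d);f=d['frame'];hsv=cv2.cvtColor(f,cv2.COLOR_RGB2HSV);ok=d['z_map']>0
    yel=(hsv[...,0]>18)&(hsv[...,0]<32)&(hsv[...,1]>190)&(hsv[...,2]>120)&ok
    n,l,st,c=cv2.connectedComponentsWithStats(yel.astype(np.uint8))
    for i in range(1,n):
        if st[i,4]>80:
            p=W[l==i]; p=p[p[:,2]>.028]; 
            r=cv2.minAreaRect((p[:,:2]*1000).astype(np.float32)); print(nm,'strip',c[i].round(),len(p),np.median(p[:,2]).round(4),r)
            if nm=='top' and c[i][0]<295: print(p.mean(0))
    red=((hsv[...,0]<8)|(hsv[...,0]>172))&(hsv[...,1]>150)&ok
    p=W[red];print(nm,'red',len(p),p.min(0),p.max(0),np.median(p,0))
    # tops of bars
    for lo,hi,t in ((.25,.275,'level top'),(.235,.2499,'bars top')):
        m=(W[...,2]>lo)&(W[...,2]<hi)&ok&(W[...,1]>.1)&(W[...,0]>.2)&(W[...,1]<.5)
        n,l,st,c=cv2.connectedComponentsWithStats(m.astype(np.uint8))
        for i in range(1,n):
            if st[i,4]>20:
                q=W[l==i];print(nm,t,c[i].round(),st[i,4],q.mean(0).round(4),cv2.minAreaRect((q[:,:2]*1000).astype(np.float32)))
    # wall tops
    m=(W[...,2]>.16)&(W[...,2]<.178)&ok&(W[...,1]<.12)&(W[...,0]>.2)
    n,l,st,c=cv2.connectedComponentsWithStats(m.astype(np.uint8))
    for i in range(1,n):
        if st[i,4]>60:
            q=W[l==i];print(nm,'wall',c[i].round(),np.median(q[:,2]),cv2.minAreaRect((q[:,:2]*1000).astype(np.float32)))
    # block top
    m=(abs(W[...,2]-.055)<.004)&ok&(W[...,1]>.15)&(f.max(-1)<50)
    q=W[m];print(nm,'block',len(q),q.mean(0),cv2.minAreaRect((q[:,:2]*1000).astype(np.float32)))
a=cv2.resize(cv2.cvtColor(S['frame'],cv2.COLOR_RGB2BGR)[70:250,330:470],None,fx=3,fy=3)
b=cv2.resize(cv2.cvtColor(T['frame'],cv2.COLOR_RGB2BGR)[130:260,240:360],None,fx=3,fy=3)
c=np.zeros((540,780,3),np.uint8);c[:,:420]=a;c[:390,420:]=b;cv2.imwrite('pics/crop1.png',c)
```

```text
top strip [281. 200.] 398 0.0322 ((535.8884887695312, -95.75226593017578), (13.45012378692627, 175.22171020507812), 89.07048797607422)
[ 0.53607345 -0.09560749  0.03224113]
top strip [379. 204.] 402 0.0325 ((529.470703125, -331.2120361328125), (14.316126823425293, 177.11572265625), 82.44182586669922)
top strip [318. 310.] 426 0.0321 ((276.0994873046875, -183.7858123779297), (14.269107818603516, 177.12112426757812), 75.62684631347656)
top red 439 [0.42824441 0.23483455 0.01215205] [0.47292083 0.28497682 0.26746796] [0.44674182 0.23848133 0.17756622]
top level top [124. 116.] 25 [0.6714 0.2207 0.2514] ((672.140380859375, 220.8181915283203), (10.801280975341797, 12.37466812133789), 56.06918716430664)
top level top [121. 126.] 70 [0.6527 0.2255 0.2516] ((651.6639404296875, 224.9617156982422), (18.94858741760254, 27.463382720947266), 83.83720397949219)
top level top [115. 176.] 92 [0.5508 0.2352 0.2517] ((553.5028686523438, 235.13914489746094), (19.73355484008789, 37.430965423583984), 82.75546264648438)
top level top [104. 226.] 300 [0.4496 0.246  0.2682] ((449.7190856933594, 247.55622863
[... 2425 characters left out ...]
[0.6648 0.2175 0.2441] ((661.2061767578125, 222.69482421875), (21.983129501342773, 41.2220458984375), 85.3740005493164)
side wall [147. 173.] 0.17004989627940514 ((272.1865539550781, -277.0138854980469), (15.136236190795898, 150.9498748779297), 75.89546203613281)
side wall [246. 236.] 0.16999498891176035 ((538.7272338867188, -187.6306610107422), (16.173131942749023, 180.49533081054688), 89.07858276367188)
side wall [132. 289.] 0.17032680716858656 ((521.09619140625, -422.6360778808594), (15.15040397644043, 180.02745056152344), 82.23713684082031)
side block 3035 [0.44125626 0.37000526 0.05521633] ((350.93499755859375, 539.4227294921875), (435.6462707519531, 990.3056640625), 50.839027404785156)
```

View pics/crop1.png

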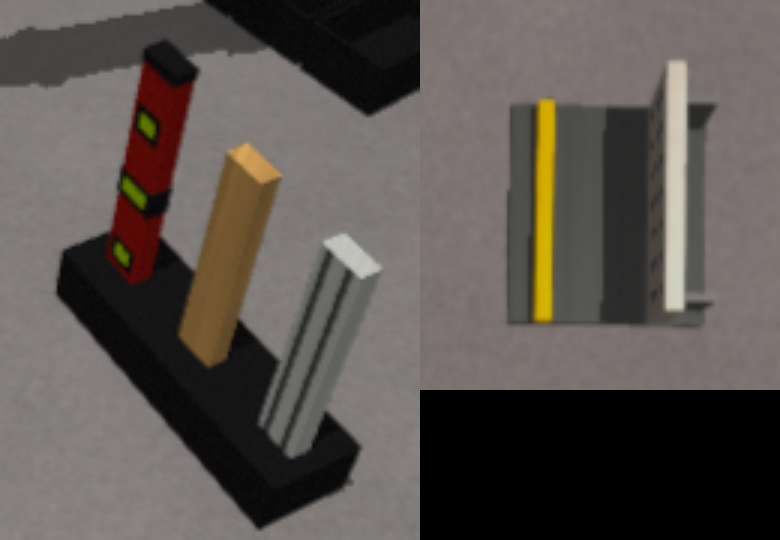

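The crop confirms the red level with yellow-green vials at (160,160) and the chosen stand, strip at (545,210) and wall at (677,185). Heights match the description: level top 0.27, wall top 0.17, strip top 0.032. The two strip measurements agree to 3 mm.

```bash
cat >> h.py <<'E'
def tool(o=None):
    o=o or env.get_obs(); return np.asarray(o['tool_pos']),R.from_euler('xyz',o['tool_rot'],degrees=True)
def rd(yaw,tilt=0):  # tool-down, tilted about tool y
    return R.from_euler('xyz',[180,0,yaw],degrees=True)*R.from_euler('y',tilt,degrees=True)
def plan(grip,Rt,n,start=None):
    p,r=start or tool(); off=np.array([0,0,env.grip_point_offset]); Pt=np.asarray(grip)+Rt.apply(off)
    rv=(r.inv()*Rt).as_rotvec()
    print('dpos',(Pt-p).round(4),'rot',np.degrees(rv).round(1))
    for i in range(n):
        ri=r*R.from_rotvec(rv*i/n)
        print((ri.inv().apply((Pt-p)/n)/.08).round(2).tolist(), (rv/n/np.pi).round(3).tolist())
def stat():
    o=env.get_obs();p,r=tool(o);g=p-r.apply([0,0,env.grip_point_offset])
    print(o['time_s'],'grip pt',g.round(4),np.round(o['tool_rot'],1),'F',np.round(o['force'],1),'w',round(float(o['grip_width']),4),o['grasp_force'])
E
python3 -c "
from h import *
plan([.4505,.2472,.325],rd(83.5),10)"
```

```text
dpos [ 0.2109 -0.3565  0.0847] rot [-0.1  0.1 74.9]
[-0.41, -0.32, -0.11] [-0.0, 0.0, 0.042]
[-0.45, -0.26, -0.11] [-0.0, 0.0, 0.042]
[-0.48, -0.2, -0.11] [-0.0, 0.0, 0.042]
[-0.5, -0.14, -0.11] [-0.0, 0.0, 0.042]
[-0.51, -0.07, -0.11] [-0.0, 0.0, 0.042]
[-0.52, -0.0, -0.11] [-0.0, 0.0, 0.042]
[-0.51, 0.06, -0.11] [-0.0, 0.0, 0.042]
[-0.5, 0.13, -0.11] [-0.0, 0.0, 0.042]
[-0.48, 0.2, -0.11] [-0.0, 0.0, 0.042]
[-0.45, 0.26, -0.11] [-0.0, 0.0, 0.042]
```

```bash
python3 -m creep '{"translation":[[-0.41,-0.32,-0.3],[-0.45,-0.26,-0.3],[-0.48,-0.2,-0.3],[-0.5,-0.14,-0.2],[-0.51,-0.07,0]],"turn":[[0,0,0.042],[0,0,0.042],[0,0,0.042],[0,0,0.042],[0,0,0.042]],"grip":[1,1,1,1,1]}'
python3 -c "
from h import *
stat();plan([.4505,.2472,.325],rd(83.5),5)"
```

```text
time_s: 0.72
tool_pos: [0.3458, 0.4244, 0.3119]
tool_rot: [179.9, -0.1, 120.3]
force: [0.5, -0.2, -0.2]
grip_width: 0.0871
grasp_force: 0.0
0.725 grip pt [0.3458 0.4244 0.3306] [ 1.799e+02 -1.000e-01  1.203e+02] F [ 0.5 -0.2 -0.2] w 0.0871 0.0
dpos [ 0.1047 -0.1772 -0.0056] rot [ 0.1 -0.1 36.8]
[-0.51, 0.0, 0.01] [0.0, -0.0, 0.041]
[-0.51, 0.07, 0.01] [0.0, -0.0, 0.041]
[-0.5, 0.13, 0.01] [0.0, -0.0, 0.041]
[-0.48, 0.2, 0.01] [0.0, -0.0, 0.041]
[-0.45, 0.25, 0.01] [0.0, -0.0, 0.041]
```

```bash
python3 -m creep '{"translation":[[-0.51,0,0.01],[-0.51,0.07,0.01],[-0.5,0.13,0.01],[-0.48,0.2,0.01],[-0.45,0.25,0.01]],"turn":[[0,0,0.041],[0,0,0.041],[0,0,0.041],[0,0,0.041],[0,0,0.041]],"grip":[1,1,1,1,1]}' >/dev/null
python3 -c "
from h import *
cam('wrist','wrist1.png');cam('side','side1.png')
stat();plan([.4505,.2472,.325],rd(83.5),1)"
```

```text
1.45 grip pt [0.4524 0.2423 0.3251] [1.799e+02 1.000e-01 8.300e+01] F [ 0.2  0.1 -0.4] w 0.0869 0.0
dpos [-0.0019  0.0049 -0.0001] rot [ 0.1  0.1 -0.5]
[0.06, -0.03, 0.0] [0.0, 0.001, -0.003]
```

View pics/wrist1.png

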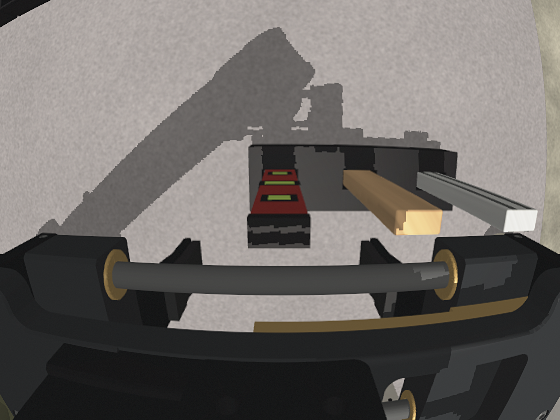

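The wrist view shows the level's black end at (279,230), midway between the fingers (180–380), with the batten at (417,222) clear to the right. I'll check its y with wrist depth, then descend.

Run:
```python
from h import *
d=np.load('last_wrist.npz');K=d['K'];M=cv2.Rodrigues(d['rvec'].astype(float).reshape(3,1))[0];t=d['tvec'].reshape(3)
z=d['z_map'];v,u=np.mgrid[:420,:560];a=(u-K[0,2])/K[0,0];b=(v-K[1,2])/K[1,1];th=np.hypot(a,b)+1e-9
s=np.tan(th)/th;P=(np.stack([a*s*z,b*s*z,z],-1)-t)@M
m=(abs(P[...,2]-.27)<.006)&(z>0)&(abs(u-279)<40)&(abs(v-230)<25)
q=P[m];print(len(q),q.mean(0),cv2.minAreaRect((q[:,:2]*1000).astype(np.float32)))
plan([.4505,.2472,.238],rd(83.5),2)
```

```text
2080 [0.44791015 0.24942774 0.26952659] ((447.7290954589844, 248.75611877441406), (21.363157272338867, 40.884891510009766), 83.78144073486328)
dpos [-0.0019  0.0049 -0.0871] rot [ 0.1  0.1 -0.5]
[0.03, -0.02, 0.54] [0.0, 0.0, -0.001]
[0.03, -0.02, 0.54] [0.0, 0.0, -0.001]
```

```bash
python3 -m creep '{"translation":[[0.06,-0.03,0],[0,0,0.36],[0,0,0.36],[0,0,0.36],[0,0,0]],"turn":[[0,0,-0.003],[0,0,0],[0,0,0],[0,0,0],[0,0,0]],"grip":[1,1,1,1,1]}' 30
python3 -c "
from h import *
stat()"
```

```text
time_s: 2.08
tool_pos: [0.4454, 0.2539, 0.2178]
tool_rot: [-179.8, 0.2, 84.4]
force: [-0.9, 0.4, -0.9]
grip_width: 0.0869
grasp_force: 0.0
2.075 grip pt [0.4455 0.2539 0.2365] [-179.8    0.2   84.4] F [-0.9  0.4 -0.9] w 0.0869 0.0
```

```bash
python3 -m creep '{"translation":[[-0.07,0.04,0],[0,0,0]],"turn":[[0,0,0.005],[0,0,0]],"grip":[1,1]}' 30 >/dev/null; python3 -c "
from h import *
stat();plan([.449,.248,.238],rd(83.5),1)"
```

```text
2.325 grip pt [0.4515 0.247  0.2404] [ 1.799e+02 -1.000e-01  8.330e+01] F [0.8 0.1 0.5] w 0.0869 0.0
dpos [-0.0025  0.0009 -0.0024] rot [ 0.1 -0.1 -0.2]
[0.01, -0.03, 0.03] [0.001, -0.001, -0.001]
```

Within tolerance; readings carry about 2 mm of noise. Closing.

```bash
python3 -m creep '{"translation":[[0,-0.02,0],[0,0,0],[0,0,0],[0,0,0],[0,0,0]],"turn":[[0,0,0],[0,0,0],[0,0,0],[0,0,0],[0,0,0]],"grip":[0.3,0.3,0.3,0.3,0.3]}' 35; python3 -c "
from h import *
stat()"
```

```text
time_s: 2.95
tool_pos: [0.4489, 0.2472, 0.2201]
tool_rot: [-180.0, 0.0, 83.3]
force: [-0.4, -0.4, 0.4]
grip_width: 0.0449
grasp_force: 0.0
2.95 grip pt [0.4489 0.2472 0.2388] [-180.     0.    83.3] F [-0.4 -0.4  0.4] w 0.0449 0.0
```

```bash
python3 -m creep '{"translation":[[0,0,0],[0,0,0],[0,0,0]],"turn":[[0,0,0],[0,0,0],[0,0,0]],"grip":[0.1,0.1,0.1]}' 35; python3 -c "
from h import *
stat()"
```

```text
time_s: 3.32
tool_pos: [0.449, 0.2472, 0.2202]
tool_rot: [180.0, -0.0, 83.3]
force: [-0.2, -1.4, -0.9]
grip_width: 0.04
grasp_force: 35.0
3.325 grip pt [0.449  0.2472 0.2389] [180.   -0.   83.3] F [-0.2 -1.4 -0.9] w 0.04 34.98559097293764
```

```bash
python3 -m creep '{"translation":[[0,0,-0.15],[0,0,-0.25],[0,0,-0.3],[0,0,-0.3],[0,0,-0.15]],"turn":[[0,0,0],[0,0,0],[0,0,0],[0,0,0],[0,0,0]],"grip":[0.1,0.1,0.1,0.1,0.1]}' 35; python3 -c "
from h import *
stat()
s=np.array([.5375,-.1033,.01]);yaw=-.8
Rs=R.from_euler('z',yaw,degrees=True)
# pre: level axis vertical->tilt 20 at foot raised 70 mm and 15 mm back from stop
g0=s+Rs.apply([0,-.0094-.229*np.sin(np.radians(20)),.0034+.229*np.cos(np.radians(20))]);print('goal',g0)
plan(g0+[0,0.0,.07],rd(89.2,20),10)"
```

```text
time_s: 3.95
tool_pos: [0.4493, 0.2474, 0.3138]
tool_rot: [179.9, -0.1, 83.3]
force: [-0.4, -0.3, -3.7]
grip_width: 0.0401
grasp_force: 35.0
3.95 grip pt [0.4493 0.2474 0.3325] [ 1.799e+02 -1.000e-01  8.330e+01] F [-0.4 -0.3 -3.7] w 0.0401 34.98583544511348
goal [ 0.5362752  -0.19101406  0.22858961]
dpos [ 0.0871 -0.432  -0.0328] rot [ 1.1 19.9 -5.8]
[-0.52, 0.17, 0.04] [0.001, 0.011, -0.003]
[-0.53, 0.17, 0.02] [0.001, 0.011, -0.003]
[-0.53, 0.16, 0.0] [0.001, 0.011, -0.003]
[-0.53, 0.16, -0.02] [0.001, 0.011, -0.003]
[-0.53, 0.15, -0.03] [0.001, 0.011, -0.003]
[-0.53, 0.14, -0.05] [0.001, 0.011, -0.003]
[-0.53, 0.14, -0.07] [0.001, 0.011, -0.003]
[-0.53, 0.13, -0.09] [0.001, 0.011, -0.003]
[-0.53, 0.13, -0.11] [0.001, 0.011, -0.003]
[-0.52, 0.12, -0.13] [0.001, 0.011, -0.003]
```

```bash
python3 -m creep '{"translation":[[-0.25,0.08,0],[-0.45,0.15,0],[-0.53,0.17,0],[-0.53,0.16,0],[-0.53,0.16,0]],"turn":[[0,0.005,-0.003],[0,0.01,-0.003],[0,0.011,-0.003],[0,0.011,-0.003],[0,0.011,-0.003]],"grip":[0.1,0.1,0.1,0.1,0.1]}' 35; python3 -c "
from h import *
stat()
g0=np.array([.5363,-.191,.2286])
plan(g0+[0,0.0,.07],rd(89.2,19),6)"
```

```text
time_s: 4.58
tool_pos: [0.4887, 0.0582, 0.3011]
tool_rot: [179.8, -8.7, 86.0]
force: [1.0, 0.1, -2.5]
grip_width: 0.0399
grasp_force: 35.0
4.575 grip pt [0.4885 0.0554 0.3196] [179.8  -8.7  86. ] F [ 1.   0.1 -2.5] w 0.0399 34.988031783141196
dpos [ 0.0477 -0.2431 -0.0202] rot [ 0.9 10.3 -3. ]
[-0.5, 0.13, -0.03] [0.001, 0.01, -0.003]
[-0.5, 0.13, -0.05] [0.001, 0.01, -0.003]
[-0.5, 0.12, -0.06] [0.001, 0.01, -0.003]
[-0.5, 0.12, -0.08] [0.001, 0.01, -0.003]
[-0.5, 0.12, -0.09] [0.001, 0.01, -0.003]
[-0.49, 0.11, -0.11] [0.001, 0.01, -0.003]
```

```bash
python3 -m creep '{"translation":[[-0.5,0.13,-0.03],[-0.5,0.13,-0.05],[-0.5,0.12,-0.06],[-0.5,0.12,-0.08],[-0.4,0.1,-0.09]],"turn":[[0,0.01,-0.003],[0,0.01,-0.003],[0,0.01,-0.003],[0,0.01,-0.003],[0,0.01,-0.003]],"grip":[0.1,0.1,0.1,0.1,0.1]}' 35 >/dev/null;  python3 -m creep '{"translation":[[-0.2,0.05,0],[0,0,0],[0,0,0]],"turn":[[0,0.005,0],[0,0,0],[0,0,0]],"grip":[0.1,0.1,0.1]}' >/dev/null; python3 -c "
from h import *
stat();cam('side','side2.png')
g0=np.array([.5363,-.191,.2286])
plan(g0+[0,0.0,.07],rd(89.2,19),1)"
```

```text
5.575 grip pt [ 0.5301 -0.1558  0.2984] [179.2 -18.5  88.9] F [-0.3  0.8 -2.9] w 0.0396 34.98617116827518
dpos [ 0.0057 -0.0354 -0.    ] rot [ 0.9  0.4 -0.2]
[-0.42, 0.08, -0.14] [0.005, 0.002, -0.001]
```

View pics/side2.png

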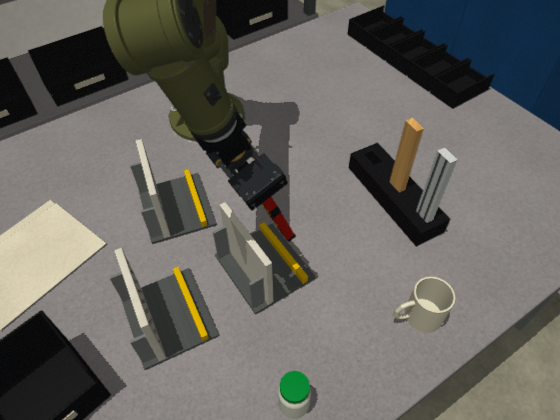

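Side view shows the level at (280,215) held tilted over the right stand, with batten and profile undisturbed at (405,155) and (435,190). I'll move to hover with a slightly smaller tilt and check whether the level has pivoted in the grip.

Run:
```python
from h import *
d=np.load('last_side.npz');W=world(d);h=cv2.cvtColor(d['frame'],cv2.COLOR_RGB2HSV)
v,u=np.mgrid[:420,:560]
m=((h[...,0]<8)|(h[...,0]>172))&(h[...,1]>150)&(abs(u-278)<25)&(abs(v-218)<25)&(d['z_map']>0)
q=W[m];c=q.mean(0);V=np.linalg.svd(q-c)[2][0];V*=np.sign(V[2]);print(len(q),c,V,'tilt',np.degrees(np.arctan2(-V[1],V[2])),'xlean',np.degrees(np.arctan2(V[0],V[2])))
plan([.5364,-.1838,.2619],rd(89.2,17),2)
```

```text
389 [ 0.55567358 -0.11582232  0.17698193] [ 0.07238743 -0.3212311   0.94423018] tilt 18.788521549681953 xlean 4.383886300980291
dpos [ 0.0058 -0.0288 -0.0369] rot [ 0.9 -1.6 -0.2]
[-0.24, 0.04, 0.16] [0.003, -0.004, -0.001]
[-0.24, 0.04, 0.17] [0.003, -0.004, -0.001]
```

```bash
python3 -m creep '{"translation":[[-0.24,0.04,0.16],[-0.24,0.04,0.17],[0,0,0],[0,0,0]],"turn":[[0.003,-0.004,-0.001],[0.003,-0.004,-0.001],[0,0,0],[0,0,0]],"grip":[0.1,0.1,0.1,0.1]}' >/dev/null; python3 -c "
from h import *
stat();plan([.5364,-.1838,.2339],rd(89.2,17),1)"
```

```text
6.125 grip pt [ 0.537  -0.1837  0.2626] [-179.9  -17.1   89.4] F [ 0.6 -0.5 -2.8] w 0.0398 34.98587517533451
dpos [-0.0006 -0.0002 -0.0287] rot [-0.1 -0.1  0.1]
[-0.11, -0.01, 0.34] [-0.001, -0.001, 0.001]
```

```bash
python3 -m creep '{"translation":[[-0.05,0,0.15],[-0.04,0,0.13],[0,0,0],[-0.007,0,0.024],[0,0,0]],"turn":[[0,0,0],[0,0,0],[0,0,0],[0,0,0],[0,0,0]],"grip":[0.1,0.1,0.1,0.1,0.1]}'; python3 -c "
from h import *
stat()"
```

```text
time_s: 6.75
tool_pos: [0.5367, -0.1797, 0.2184]
tool_rot: [-179.9, -17.1, 89.2]
force: [-0.7, 0.2, -2.5]
grip_width: 0.0399
grasp_force: 35.0
6.75 grip pt [ 0.5367 -0.1852  0.2362] [-179.9  -17.1   89.2] F [-0.7  0.2 -2.5] w 0.0399 34.985896716825664
```

Not in contact yet (force z −2.5 N is just the weight). I'll keep stepping down gently.

```bash
python3 -m creep '{"translation":[[-0.007,0,0.024],[0,0,0],[-0.007,0,0.024],[0,0,0]],"turn":[[0,0,0],[0,0,0],[0,0,0],[0,0,0]],"grip":[0.1,0.1,0.1,0.1]}'; python3 -m creep '{"translation":[[-0.004,0,0.015],[0,0,0]],"turn":[[0,0,0],[0,0,0]],"grip":[0.1,0.1]}'
```

```text
time_s: 7.25
tool_pos: [0.5365, -0.1796, 0.2141]
tool_rot: [-179.9, -17.1, 89.2]
force: [-0.2, -0.1, -3.0]
grip_width: 0.0398
grasp_force: 35.0
time_s: 7.5
tool_pos: [0.5367, -0.1797, 0.2133]
tool_rot: [-179.9, -17.1, 89.2]
force: [-0.4, 0.2, -0.6]
grip_width: 0.0398
grasp_force: 35.0
```

```bash
python3 -m creep '{"translation":[[-0.002,0,0.007],[0.024,0,0.007],[0.024,0,0.007],[0,0,0]],"turn":[[0,0,0],[0,0,0],[0,0,0],[0,0,0]],"grip":[0.1,0.1,0.1,0.1]}';  python3 -m creep '{"translation":[[0.012,0,0.004],[0,0,0]],"turn":[[0,0,0],[0,0,0]],"grip":[0.1,0.1]}'; python3 -c "
from h import *
d=cam('side');f=cv2.cvtColor(d['frame'],cv2.COLOR_RGB2BGR);cv2.imwrite('pics/s3.png',cv2.resize(f[160:320,190:350],None,fx=3.7,fy=3.7))"
```

```text
time_s: 8.0
tool_pos: [0.5369, -0.1772, 0.2134]
tool_rot: [-180.0, -16.9, 89.2]
force: [-0.8, -4.0, 4.5]
grip_width: 0.0403
grasp_force: 35.0
time_s: 8.25
tool_pos: [0.5369, -0.1769, 0.2135]
tool_rot: [-180.0, -16.9, 89.2]
force: [-0.4, -4.4, 5.9]
grip_width: 0.0397
grasp_force: 35.0
```

View pics/s3.png

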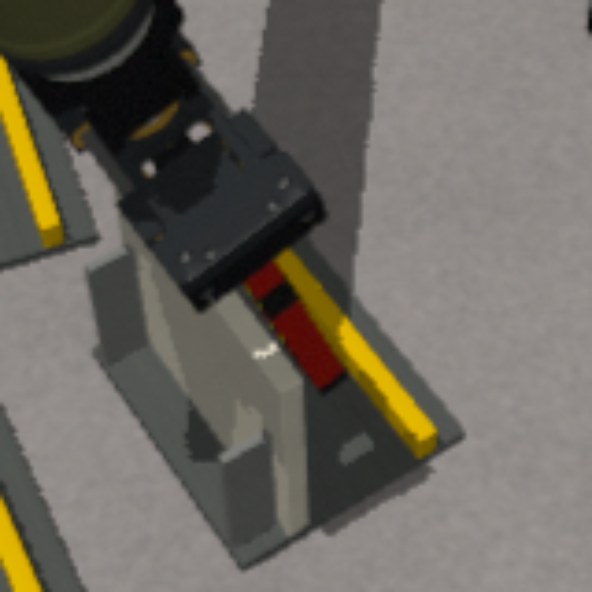

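The crop shows the foot near (325,385), beside the strip and mid-wall, with the gripper clear of the wall. I need to know if that 4 N is the stop or friction, so I'll ease the down-force and push a bit more.

```bash
python3 -m creep '{"translation":[[0.002,0,-0.008],[0.024,0,0.007],[0,0,0]],"turn":[[0,0,0],[0,0,0],[0,0,0]],"grip":[0.1,0.1,0.1]}';  python3 -m creep '{"translation":[[0.024,0,0.006],[0,0,0]],"turn":[[0,0,0],[0,0,0]],"grip":[0.1,0.1]}'
```

```text
time_s: 8.68
tool_pos: [0.537, -0.1738, 0.2136]
tool_rot: [-180.0, -16.9, 89.2]
force: [-0.3, -5.5, 5.7]
grip_width: 0.0398
grasp_force: 35.0
time_s: 8.93
tool_pos: [0.5371, -0.1718, 0.2141]
tool_rot: [-180.0, -17.0, 89.2]
force: [-1.2, -4.7, 6.7]
grip_width: 0.0396
grasp_force: 35.0
```

Run:
```python
from h import *
d=cam('side','s4.png');W=world(d);h=cv2.cvtColor(d['frame'],cv2.COLOR_RGB2HSV)
v,u=np.mgrid[:420,:560]
m=((h[...,0]<8)|(h[...,0]>172))&(h[...,1]>150)&(abs(u-270)<30)&(abs(v-245)<30)&(d['z_map']>0)
q=W[m];s=np.array([.5375,-.1033,.01]);q=R.from_euler('z',.8,degrees=True).apply(q-s)
A=np.polyfit(q[:,2],q[:,1],1)
for _ in range(3):
    r=q[:,1]-np.polyval(A,q[:,2]);k=abs(r)<.003;A=np.polyfit(q[k,2],q[k,1],1)
print(len(q),k.sum(),'tilt',np.degrees(np.arctan(-A[0])),'y of face at z=.0065:',np.polyval(A,.0065),'x',q[:,0].min(),q[:,0].max(),'z',q[:,2].min())
f=cv2.cvtColor(d['frame'],cv2.COLOR_RGB2BGR);cv2.imwrite('pics/s4c.png',cv2.resize(f[220:290,240:310],None,fx=8,fy=8))
```

```text
281 84 tilt 16.237327684604548 y of face at z=.0065: -0.01216877477381391 x -0.0041633256325976885 0.09055017448279569 z 0.009895558096638012
```

View pics/s4c.png

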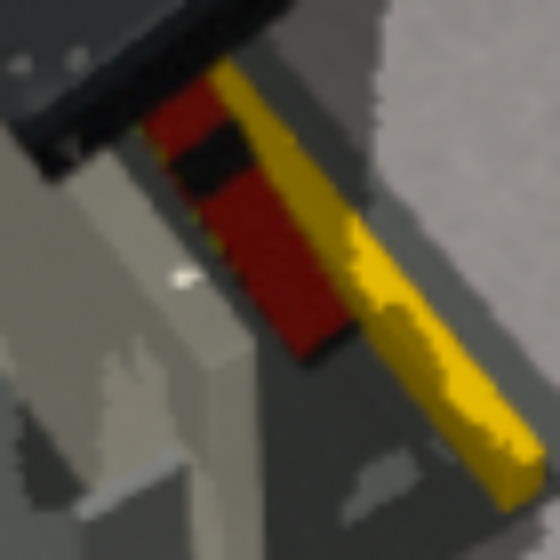

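The crop shows the black foot at (325,345), its right corner meeting the strip at (352,322). To confirm numerically, I'll take the +y edge of the visible narrow face.

Run:
```python
from h import *
d=np.load('last_side.npz');W=world(d);h=cv2.cvtColor(d['frame'],cv2.COLOR_RGB2HSV)
f=d['frame'].astype(int)
v,u=np.mgrid[:420,:560]
red=((h[...,0]<8)|(h[...,0]>172))&(h[...,1]>150)
S=R.from_euler('z',.8,degrees=True).apply((W-[.5375,-.1033,.01]).reshape(-1,3)).reshape(W.shape)
pr=[]
for r in range(238,266,2):
    c=[k for k in range(250,300) if red[r,k] and d['z_map'][r,k]>0]
    if c: pr.append((r,c[0],c[-1],S[r,c[-1]].round(3).tolist(),S[r,c[-1]-1].round(3).tolist(),S[r,(c[0]+c[-1])//2].round(3).tolist()))
for p in pr: print(*p)
o=env.get_obs();print(o['tool_pos'],o['tool_rot'])
```

```text
238 261 263 [0.022, -0.054, 0.139] [0.024, -0.057, 0.144] [0.024, -0.057, 0.144]
240 261 271 [0.023, -0.036, 0.119] [0.024, -0.039, 0.123] [0.024, -0.048, 0.129]
242 268 272 [0.023, -0.033, 0.108] [0.024, -0.036, 0.113] [0.024, -0.039, 0.115]
244 263 274 [0.022, -0.028, 0.097] [0.022, -0.03, 0.098] [0.022, -0.043, 0.108]
246 265 275 [0.023, -0.026, 0.089] [0.022, -0.028, 0.09] [0.022, -0.038, 0.097]
248 267 276 [0.024, -0.024, 0.08] [0.023, -0.026, 0.08] [0.023, -0.037, 0.09]
250 268 277 [0.021, -0.02, 0.065] [0.023, -0.024, 0.071] [0.023, -0.034, 0.079]
252 268 278 [0.023, -0.019, 0.058] [0.023, -0.021, 0.061] [0.022, -0.031, 0.068]
254 270 280 [0.022, -0.013, 0.045] [0.023, -0.016, 0.049] [0.023, -0.027, 0.058]
256 271 281 [0.023, -0.011, 0.037] [0.024, -0.015, 0.04] [0.023, -0.024, 0.047]
258 272 282 [0.024, -0.009, 0.027] [0.021, -0.01, 0.024] [0.024, -0.023, 0.039]
260 274 283 [0.022, -0.006, 0.014] [0.023, -0.008, 0.017] [0.022, -0.018, 0.024]
262 275 280 [0.022, -0.014, 0.012] [0.023, -0.017, 0.016] [0.023, -0.022, 0.021]
264 277 278 [0.023, -0.019, 0.01] [0.023, -0.022, 0.012] [0.023, -0.022, 0.012]
[ 0.53710997 -0.17188099  0.214084  ] [-179.9764931   -16.95635732   89.23430594]
```

```bash
python3 -m creep '{"translation":[[0.024,0,0.004],[0,0,0]],"turn":[[0,0,0],[0,0,0]],"grip":[0.1,0.1]}';  python3 -m creep '{"translation":[[0.024,0,0.004],[0,0,0]],"turn":[[0,0,0],[0,0,0]],"grip":[0.1,0.1]}'
```

```text
time_s: 9.22
tool_pos: [0.5372, -0.17, 0.2145]
tool_rot: [-180.0, -17.0, 89.2]
force: [-1.3, -5.0, 7.4]
grip_width: 0.0396
grasp_force: 35.0
time_s: 9.48
tool_pos: [0.5372, -0.1681, 0.2149]
tool_rot: [-180.0, -17.0, 89.2]
force: [-0.7, -6.0, 7.5]
grip_width: 0.0397
grasp_force: 35.0
```

```bash
cat > lev.py <<'E'
from h import *
d=cam('side','s5.png');W=world(d);h=cv2.cvtColor(d['frame'],cv2.COLOR_RGB2HSV)
red=((h[...,0]<8)|(h[...,0]>172))&(h[...,1]>150)&(d['z_map']>0)
S=R.from_euler('z',.8,degrees=True).apply((W-[.5375,-.1033,.01]).reshape(-1,3)).reshape(W.shape)
m=red&(abs(S[...,0]-.023)<.006)&(abs(S[...,1]+.05)<.06)
e=[]
for r in range(200,290):
    c=np.flatnonzero(m[r])
    if len(c)>5: e.append(S[r,c[-1]])
e=np.array(e);k=e[:,2]<.12;e=e[k];A=np.polyfit(e[:,2],e[:,1],1)
q=S[m];P=np.polyfit(q[:,2],q[:,1],1)
print(len(e),'edge tilt',np.degrees(np.arctan(-A[0])),'edge y at z=6mm',np.polyval(A,.006),'face tilt',np.degrees(np.arctan(-P[0])))
E
python3 lev.py
```

```text
20 edge tilt 15.210170136500638 edge y at z=6mm -0.003375489371082497 face tilt 15.022610509163766
```

The foot edge stayed put while the tilt dropped to 15°, so the foot is at the stop and the bar is pivoting in the pads. Next I'll rotate the tool about the foot, top toward the wall.

Run:
```python
from h import *
p,r=tool();P=np.array([.537,-.105,.014])
Q=R.from_rotvec(r.apply([0,1,0])*np.radians(4.8))
off=r.apply([0,0,.0187]);g=p-off
plan(P+Q.apply(g-P),Q*r,4)
```

```text
dpos [-0.0002 -0.0166 -0.006 ] rot [ 0.   4.8 -0. ]
[-0.06, 0.0, 0.0] [0.0, 0.007, -0.0]
[-0.06, 0.0, 0.0] [0.0, 0.007, -0.0]
[-0.06, 0.0, 0.0] [0.0, 0.007, -0.0]
[-0.06, 0.0, -0.0] [0.0, 0.007, -0.0]
```

```bash
python3 -m creep '{"translation":[[-0.055,0,0.005],[-0.055,0,0.005],[-0.055,0,0],[0,0,0]],"turn":[[0,0.007,0],[0,0.007,0],[0,0.007,0],[0,0,0]],"grip":[0.1,0.1,0.1,0.1]}'; python3 lev.py
```

```text
time_s: 10.02
tool_pos: [0.537, -0.1807, 0.2113]
tool_rot: [180.0, -20.9, 89.2]
force: [-2.0, -5.6, 13.8]
grip_width: 0.0399
grasp_force: 35.0
17 edge tilt 18.141414916792506 edge y at z=6mm -0.0033722983801656396 face tilt 18.620392227888463
```

```bash
python3 -m creep '{"translation":[[-0.045,0,-0.005],[0,0,0]],"turn":[[0,0.005,0],[0,0,0]],"grip":[0.1,0.1]}';python3 -m creep '{"translation":[[-0.03,0,-0.005],[0,0,0]],"turn":[[0,0.003,0],[0,0,0]],"grip":[0.1,0.1]}'; python3 lev.py
```

```text
time_s: 10.32
tool_pos: [0.5371, -0.1837, 0.2104]
tool_rot: [180.0, -21.8, 89.2]
force: [-1.9, -5.2, 12.6]
grip_width: 0.04
grasp_force: 35.0
time_s: 10.58
tool_pos: [0.5372, -0.1838, 0.2101]
tool_rot: [180.0, -22.5, 89.4]
force: [-4.4, -0.9, 13.6]
grip_width: 0.0397
grasp_force: 35.0
17 edge tilt 18.969467860212802 edge y at z=6mm -0.002369849699740253 face tilt 19.949314331355218
```

Fy has swung +4 N and y motion has stopped, with tilt about 20°, so the bar is on the wall edge. Releasing.

```bash
python3 -m creep '{"translation":[[0.01,0,0],[0,0,0],[0,0,0],[0,0,0],[0,0,0]],"turn":[[0,0,0],[0,0,0],[0,0,0],[0,0,0],[0,0,0]],"grip":[0.5,0.6,0.8,0.9,0.9]}' 5; python3 lev.py
```

```text
time_s: 11.25
tool_pos: [0.5365, -0.1841, 0.2076]
tool_rot: [-179.9, -22.3, 89.2]
force: [0.1, -0.8, -0.9]
grip_width: 0.0732
grasp_force: 0.0
17 edge tilt 18.4674488704619 edge y at z=6mm -0.0030632918534629293 face tilt 19.721501208638234
```

Free and unmoved. Backing off along the tool axis.

```bash
python3 -m creep '{"translation":[[0,0,-0.15],[0,0,-0.3],[0,0,-0.4],[0,0,-0.5],[0,0,-0.4]],"turn":[[0,0,0],[0,0,0],[0,0,0],[0,0,0],[0,0,0]],"grip":[0.9,0.9,0.9,0.9,0.9]}'; python3 -m creep '{"translation":[[0,0,-0.3],[-0.3,0,0],[0,0,0]],"turn":[[0,0,0],[0,0,0],[0,0,0]],"grip":[0.9,0.9,0.9]}'; python3 lev.py; python3 -c "
from h import *
t=cam('top')['frame'][120:270,80:360];s=cam('side')['frame'][70:330,190:460]
s=cv2.resize(s,None,fx=1.5,fy=1.5);t=cv2.resize(t,(390,210))
c=np.zeros((390,800,3),np.uint8);c[:,:405]=s;c[:210,405:795]=t
cv2.imwrite('pics/fin.png',c[...,::-1])"
```

```text
time_s: 11.92
tool_pos: [0.536, -0.2385, 0.3397]
tool_rot: [-180.0, -22.2, 89.2]
force: [0.4, 0.0, 0.1]
grip_width: 0.0781
grasp_force: 0.0
time_s: 12.3
tool_pos: [0.535, -0.2705, 0.3503]
tool_rot: [-179.8, -22.2, 89.0]
force: [-0.7, -0.8, -0.2]
grip_width: 0.0784
grasp_force: 0.0
17 edge tilt 18.54886936644234 edge y at z=6mm -0.0029824984288695177 face tilt 19.7605179637588
```

View pics/fin.png

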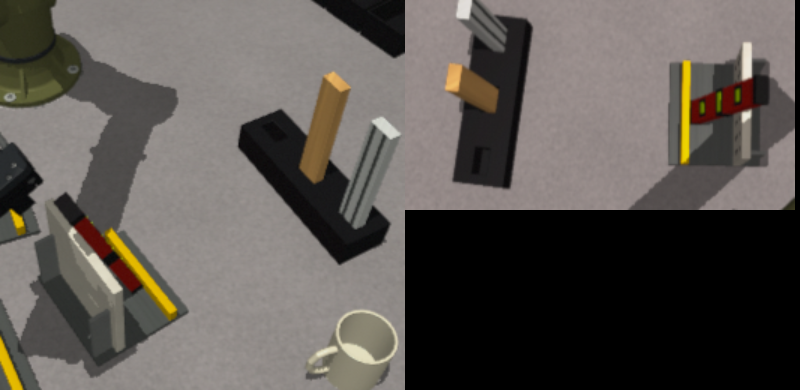

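Final view: the level leans in the left-most stand, foot by the strip at (690,112) and top over the wall at (765,88). The batten and profile are still standing and the gripper is clear. One numeric check of the +y face from the top camera before sign-off.

Run:
```python
from h import *
d=np.load('last_top.npz');W=world(d);h=cv2.cvtColor(d['frame'],cv2.COLOR_RGB2HSV)
m=((h[...,0]<8)|(h[...,0]>172))&(h[...,1]>150)&(d['z_map']>0)
q=W[m];q=R.from_euler('z',.8,degrees=True).apply(q-[.5375,-.1033,.01]);q=q[abs(q[:,1]+.05)<.1]
A=np.polyfit(q[:,2],q[:,1],1)
for _ in range(4):
    k=abs(q[:,1]-np.polyval(A,q[:,2]))<.003;A=np.polyfit(q[k,2],q[k,1],1)
B=np.polyfit(q[:,2],q[:,0],1)
print(k.sum(),len(q),'tilt',np.degrees(np.arctan(-A[0])),'y at foot',np.polyval(A,.007),'x',q[:,0].min(),q[:,0].max(),'xlean',np.degrees(np.arctan(B[0])),q[:,2].min())
```

```text
564 658 tilt 19.96693008811016 y at foot 0.00044900502179190697 x -0.020281235625768508 0.02012894750376327 xlean 0.26034849986768965 0.01282839743795746
```

Tilt 20.0°, foot within 0.5 mm of the stop, centred on the wall.

```bash
python3 -c "
from cell import env
print(env.sign_off())"
```

```text
the job is handed in; nothing more can be done
None
```

I took the red spirit level out of the block and leaned it in the left-most stand, foot at the yellow stop, tilted 20° against the white wall near its middle; the profile and batten are still standing, and I handed the job in at about 12.5 s.

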